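# Set the sieve shaker's stiff amplitude slide to its red clip

## Task

Set the sieve shaker's amplitude: slide the stiff blue knob along its slot until the white line on it is level with the red clip, slowly and in several short nudges with a brief stop between them, not one long push. Do not overshoot the clip. Leave the yellow slide as it is set and do not knock the amber sample jar.

Things in the scene. Friction and masses are not known exactly. Their poses are not given: they have to be found in the camera images.
- blue_slide: Blue knob to move: 36 (x) x 24 (y) x 40 mm high, on the flat top (30 mm above the bench) of a fixed grey box 84 x 280 mm. Slides along its y only, roughly to the robot's left; +y leads to the clip, 75-155 mm away at the start. Stiff: moves at 8-15 N, stops dead, stays put. Origin: centre of its underside, on the slot's centre line, below the white line across its top. The boxes may swap places.
- red_clip: Red marker clip, fixed on the scale edge of the blue knob's box: 12 mm along the slot, 7 mm high above the box's top, over 20 mm to the side of the slot's centre line, so the knob passes it. Origin: on the slot's centre line at the box's top, level with the clip's nose; axes as the knob's. The knob is set when both origins coincide. The slot runs on 35 mm or more past it.
- yellow_slide: The yellow knob of the other control box, alike in size and build; it has a small black marker, not a red one. It is to be left where it is. Origin: centre of its underside.
- sample_jar: A closed amber glass jar with a white lid, 68 mm across and 90 mm high, standing loose on the bench at the robot's right of the two boxes. Origin: centre of its underside.
Not all that is in view belongs to the job. Of the things that look like the sample_jar, take the one that is farthest from the robot's base at the start.

How it is judged:
By the outcome, as a careful person would: the job done as asked, in the order asked, and still so for the second after the job is handed in, with the robot touching nothing.
It also fails if it takes over 48 s, if anything falls off the work surface, if the arm or the gripper's body presses on something with over 40 N, if the wrist force passes 120 N, or if a joint passes its speed limit or range.

## Robot

A 6-joint arm with a two-finger parallel gripper is mounted at the origin on the work surface. World frame = base frame: x ahead of the robot, y to its left, z up, the work surface at z = 0. Lengths are in m, angles in rad, forces in N, time in s.
With the tool pointing down it reaches from about 0.35 to 0.925 m from the base axis. Payload 6.4 kg.
Tool frame: the origin (TCP) lies on the centre line of the jaws, within the pads' length; the fingertips stand 8 mm ahead of it and the grasp point (between the pads) lies 11 mm behind it (env.finger_overhang is the distance from the TCP to the fingertips, in m); z points along the fingers, y is the line along which they close (so a half turn about z gives the same grasp; the last joint's range is limited). The gripper opens to 85 mm and grips with 20 to 120 N. Pads are 22 mm wide; open, the fingers measure 114 mm over their backs; the gripper's body (76 mm by 85 mm) begins 54 mm behind the grasp point. The pads swing forward as they close: fully open they stand 13 mm farther back than shut.
Start: joints at [0.989, 0.245, 1.558, -0, 1.339, -0.174], TCP at [0.258, 0.597, 0.239] pointing down, gripper open.
Joint ranges: [-3.13, 3.13], [-1.02, 2.26], [0.13, 2.54], [-0.95, 4.09], [0.21, 2.88], [-2.74, 2.74]. Speed limits (rad/s): [2.57, 2.57, 3.14, 3.14, 3.14, 3.14].

## Interface

Orientations are given as a unit quaternion [w, x, y, z].
In Python, from station import env, eyes, ticket gives the robot as it stands.
- The arm moves only by the tool drive_tool, never from a script. Its argument "increments" is a list of rows, each a list of 5 numbers: the shift along the world's x, y, z in cm, then the turn about the world's z in degrees, then the opening, from -1 (shut) to 1 (fully open). In form: [[x, y, z, twist, gripper], ...]. A call has 1 to 5 rows; each row shifts and turns the commanded pose from where the row before left it; what a row does not reach is not made up. A row lasts 1/12 s, in which the tool goes at most 41.7 mm and 7.16 degrees, less where a joint would pass 70% of its speed; a pose out of reach is approached as far as the arm can. A call is refused whole if a number of a shift passes 4.17 or a number of a turn 7.16, either way. A call with a gripper value outside its range is refused whole. The fingers move at their own pace and stop on an object; the grip force is fixed at half the most. Time passes only in rows, so rows that do not move let the fingers close. It gives the time, the measured TCP pose, the force, the opening and the grip force at its end, in the units of the state.
- env.read_state(): the state, without advancing time (a new reading comes with each control period).
- eyes.read_camera(name): name is "side" or "top"; returns a dict with "img" (384x512x3 uint8, red, green, blue), "z_map" (384x512 float32, m along the optical axis (not along the pixel's ray), 0 where there is no reading), "fx", "fy", "cx", "cy" (pixels), "k1" (the pictures are not rectified: a ray, as slopes to the right and down, at radius r is drawn at 1 + k1 r^2 times it, then the intrinsics apply), "rvec" (rotation vector, rad) and "tvec" (3), from world to camera coordinates, as OpenCV has them. Camera axes: x right, y down, z forward; pixel columns grow to the right and rows downward; lengths in m; the calibration is good to about 2 mm. A picture is of the moment at which its call begins.
- ticket.job_done(): hands the job in; it is judged then, once.
The state is a dict: "clock": time; "qpos": joint angles; "qd": joint speeds; "tau": joint torques, N m; "eef_pos": TCP position; "orientation": TCP orientation; "ft_force": force on the tool from outside, world axes, zero at the start; "torque": the same for the moment, N m; "gripper_width": opening from 0.0 (shut) to 1.0 (fully open); "gripper_force": force on a finger pad.
Only numpy, scipy, OpenCV 4.12 (cv2) and the standard library are available. Lean on these libraries where they do the work, as an engineer would, in place of code of your own. Each camera call takes 0.05 s, during which the arm holds its last target. There are 200 camera calls.

## Working session

There is one attempt and no reset: what is moved stays moved. The work goes in short steps, Python scripts to look and compute and a tool call to move; the robot and the scene stay as the last step left them, time stands still between calls to the robot, and variables do not carry over. Pictures are saved under pics/ and viewed, at most 10 in all, crops included, and the job is handed in when it is done.

Besides the shell and the picture viewer there is one more tool, called as name(argument=value, ...) on one line, values as JSON. drive_tool: Moves the arm, as the interface text tells. Its arguments: {"type":"object","properties":{"increments":{"type":"array","items":{"type":"array","items":{"type":"number"}}}},"required":["increments"]}

```bash
mkdir -p pics; cat > h.py <<'E'
import numpy as np, cv2
from station import env, eyes, ticket
def cam(n):
    c=eyes.read_camera(n); c['R']=cv2.Rodrigues(np.array(c['rvec'],float))[0]; c['t']=np.array(c['tvec'],float).ravel(); return c
def slopes(c,uv):
    uv=np.atleast_2d(uv).astype(float); d=(uv-[c['cx'],c['cy']])/[c['fx'],c['fy']]; s=d.copy()
    for _ in range(20): s=d/(1+c['k1']*(s**2).sum(1,keepdims=True))
    return s
def onplane(c,uv,z):
    s=slopes(c,uv); d=np.c_[s,np.ones(len(s))]@c['R']; o=-c['R'].T@c['t']
    return o+d*((z-o[2])/d[:,2])[:,None]
def depthpts(c,uv):
    uv=np.atleast_2d(uv).astype(int); z=c['z_map'][uv[:,1],uv[:,0]][:,None]
    s=slopes(c,uv); return (np.c_[s,np.ones(len(s))]*z-c['t'])@c['R']
def save(n,img): cv2.imwrite('pics/'+n,img[:,:,::-1])
E
python3 - <<'E'
from h import *
for n in('top','side'):
    c=cam(n); save(n+'0.png',c['img']); print(n,-c['R'].T@c['t'],c['R'][2],c['fx'])
print(env.read_state())
E
```

```text
top [ 0.39112252 -0.12952386  1.07458677] [ 7.00781192e-02 -4.45698245e-04 -9.97541407e-01] 499.5705873925904
side [0.28773332 0.45555399 0.4380063 ] [ 0.24673032 -0.80368733 -0.54148945] 440.1431064791285
{'clock': 0.1, 'qpos': array([ 9.88915069e-01,  2.45731625e-01,  1.55889442e+00,  1.02034667e-05,
        1.33867414e+00, -1.74107061e-01]), 'qd': array([ 1.37481962e-03, -1.10830372e-03, -2.87904266e-03,  2.00329154e-03,
        1.65768259e-03, -9.00120991e-05]), 'tau': array([ 9.05102297e-04, -4.30669427e+01, -3.27130866e+01, -1.23160103e-04,
        2.84229900e-03, -6.67924937e-06]), 'eef_pos': array([0.25749698, 0.59629775, 0.23829732]), 'orientation': array([-3.19701716e-04,  2.02478516e-01,  9.79286333e-01, -7.91663782e-04]), 'ft_force': array([ 0.0393696 , -0.11862795, -0.2809644 ]), 'torque': array([ 0.00703468,  0.01027214, -0.03501425]), 'gripper_force': 0.0, 'gripper_width': 1.0024661051069699}
```

View pics/top0.png

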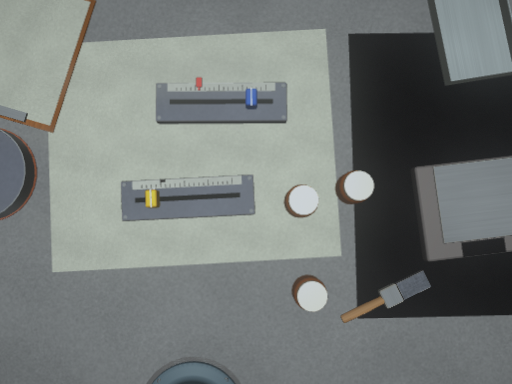

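View pics/side0.png

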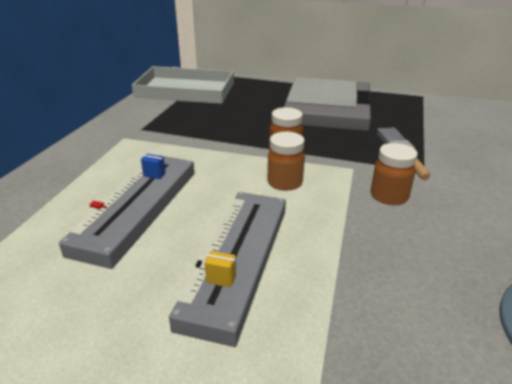

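The top view has +x up and +y left. The blue knob is at (251,97) and the red clip at (199,83). The yellow knob is at (152,198) and must stay as it is. The jars are at (303,200), (358,185) and (312,296). The only blue-knob lookalikes are the yellow knob and the bluish bowl at (192,372). The blue knob shares its box with the red clip, so that is the one to move. All the jars are to be avoided.

```bash
cat >> h.py <<'E'
def measure(c, verbose=True):
    hsv=cv2.cvtColor(c['img'],cv2.COLOR_RGB2HSV); H,S,V=cv2.split(hsv)
    roi=np.zeros(H.shape,bool); roi[60:140,140:300]=True
    blue=((H>105)&(H<130)&(S>140)&(V>60)&roi).astype(np.uint8)
    red=(((H<8)|(H>172))&(S>120)&(V>90)&roi).astype(np.uint8)
    out={}
    for n,m in(('blue',blue),('red',red)):
        k=max(cv2.findContours(m,0,2)[0],key=cv2.contourArea)
        out[n]=(k,cv2.minAreaRect(k),cv2.boundingRect(k))
    return out
E
python3 - <<'E'
from h import *
c=cam('top'); o=measure(c)
for n in o: print(n,o[n][1:])
img=c['img']; g=cv2.cvtColor(img,cv2.COLOR_RGB2GRAY)
# slot: darkest pixels in the box
m=np.zeros(g.shape,np.uint8); m[92:112,165:280]=(g[92:112,165:280]<45)
hsv=cv2.cvtColor(img,cv2.COLOR_RGB2HSV); m[(hsv[...,1]>110)]=0
v,u=np.nonzero(m); print('slot px',len(u),u.min(),u.max(),v.min(),v.max())
P=onplane(c,np.c_[u,v],0.03); l=cv2.fitLine(P[:,:2].astype(np.float32),cv2.DIST_HUBER,0,.01,.01).ravel()
d=l[:2]*np.sign(l[1]); q=l[2:]; print('slot dir',d,'deg from y',np.degrees(np.arctan2(-d[0],d[1])),'pt',q)
for n,z in(('blue',.07),('red',.037)):
    k=o[n][0][:,0]; mk=np.zeros(g.shape,np.uint8); cv2.drawContours(mk,[o[n][0]],-1,1,-1); v,u=np.nonzero(mk)
    X=onplane(c,np.c_[u,v],z)[:,:2]; ctr=onplane(c,[o[n][1][0]],z)[0]; dp=depthpts(c,np.c_[u,v])
    s=(X-q)@d; w=(X-q)@[d[1],-d[0]]
    print(n,'ctr',ctr,'along',s.min(),s.max(),'mid',(ctr[:2]-q)@d,'across',w.min(),w.max(),'depth z',np.median(dp[:,2]),np.median(dp,0))
    print(' foot',q+d*((ctr[:2]-q)@d))
save('crop1.png',cv2.resize(img[70:130,150:295],None,fx=5.5,fy=5.5,interpolation=cv2.INTER_CUBIC))
E
```

```text
blue (((247.5, 97.5), (11.0, 3.0), 90.0), (246, 92, 4, 12))
red (((198.5, 82.0), (8.0, 3.0), 90.0), (197, 78, 4, 9))Traceback (most recent call last):
  File "<stdin>", line 8, in <module>
    return umr_minimum(a, axis, None, out, keepdims, initial, where)
ValueError: zero-size array to reduction operation minimum which has no identity
```

```bash
sed -i 's/    out={}/    K=np.ones((5,5),np.uint8); blue=cv2.morphologyEx(blue,3,K); red=cv2.morphologyEx(red,3,K)\n    out={}/; s/S>120)&(V>90)/S>100)\&(V>70)/' h.py
cat > m.py <<'E'
from h import *
import sys
c=cam('top'); o=measure(c)
for n in o: print(n,o[n][1:])
img=c['img']; save(sys.argv[1],cv2.resize(img[70:130,150:295],None,fx=5.5,fy=5.5,interpolation=cv2.INTER_CUBIC))
g=img.max(2); s=g[92:112,165:280]; thr=np.percentile(s,15); print('thr',thr,np.median(s))
m=np.zeros(g.shape,np.uint8); m[95:109,170:240]=(g[95:109,170:240]<thr+8)
v,u=np.nonzero(m); print('slot px',len(u),u.min(),u.max(),v.min(),v.max())
P=onplane(c,np.c_[u,v],0.03); l=cv2.fitLine(P[:,:2].astype(np.float32),cv2.DIST_HUBER,0,.001,.001).ravel()
d=l[:2]*np.sign(l[1]); q=l[2:]; print('slot dir',d,'deg from y',np.degrees(np.arctan2(-d[0],d[1])),'pt',q)
for n,z in(('blue',.07),('red',.037)):
    mk=np.zeros(g.shape,np.uint8); cv2.drawContours(mk,[o[n][0]],-1,1,-1); v,u=np.nonzero(mk)
    X=onplane(c,np.c_[u,v],z)[:,:2]; ctr=onplane(c,[o[n][1][0]],z)[0]; dp=depthpts(c,np.c_[u,v])
    s=(X-q)@d; w=(X-q)@[d[1],-d[0]]
    print(n,'ctr',ctr,'along',s.min(),s.max(),'mid',(ctr[:2]-q)@d,'across',w.min(),w.max(),'depthpt',np.median(dp,0))
    print(' foot',q+d*((ctr[:2]-q)@d))
E
python3 m.py crop1.png
```

```text
blue (((250.5, 97.0), (9.0, 14.0), 0.0), (246, 90, 10, 15))
red (((198.5, 83.5), (11.0, 5.0), 90.0), (196, 78, 6, 12))
thr 82.0 125.0
slot px 288 170 239 99 103
slot dir [0.01287706 0.9999171 ] deg from y -0.7378218 pt [ 0.65531605 -0.02816149]
blue ctr [ 0.6522034  -0.13212551  0.07      ] along -0.1132132344745717 -0.09476578763583265 mid -0.10399548713048064 across -0.01634631887582162 0.012779642491141843 depthpt [ 0.64980801 -0.13318382  0.07014039]
 foot [ 0.6539769  -0.13214835]
red ctr [ 0.69176136 -0.02261764  0.037     ] along 0.0007023069832301748 0.01134926869263961 mid 0.006012696457339353 across 0.024498162184424136 0.048277891862240456 depthpt [ 0.69466297 -0.02285344  0.03623965]
 foot [ 0.65539348 -0.02214929]
```

View pics/crop1.png

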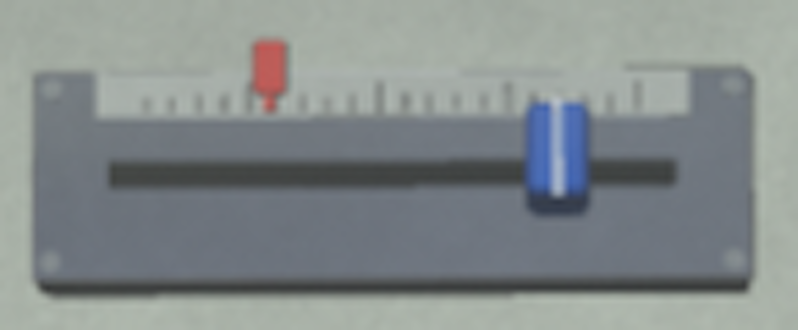

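The crop confirms it: the blue knob's white line is at crop (557,145), which is image u≈251. The red clip's nose is at crop (270,108), u≈199. Travel is about 110 mm, within the stated 75–155 mm, and the depth-map heights of 70 and 36 mm agree. Now the approach.

drive_tool(increments=[[1.8,-3.4,0,1.1,1],[1.8,-3.4,0,1.1,1],[1.8,-3.4,0,1.1,1],[1.8,-3.4,0,1.1,1],[1.8,-3.4,0,1.1,1]])

```text
clock: 0.62
eef_pos: [0.3481, 0.4251, 0.2391]
orientation: [-0.0, 0.154, 0.988, -0.0]
ft_force: [0.3, -0.0, 0.6]
gripper_width: 1.0
gripper_force: 0.0
```

drive_tool(increments=[[1.8,-3.4,0,1.1,1],[1.8,-3.4,0,1.1,1],[1.8,-3.4,0,1.1,1],[1.8,-3.4,0,1.1,1],[1.8,-3.4,0,1.1,1]])

```text
clock: 1.03
eef_pos: [0.4381, 0.255, 0.2393]
orientation: [0.0, 0.107, 0.994, 0.0]
ft_force: [0.7, -0.2, 0.2]
gripper_width: 0.997
gripper_force: 0.0
```

drive_tool(increments=[[1.8,-3.4,0,1.1,1],[1.8,-3.4,0,1.1,1],[1.8,-3.4,0,1.1,1],[1.8,-3.4,0,1.1,1],[1.8,-3.4,0,1.1,1]])

```text
clock: 1.45
eef_pos: [0.5282, 0.0848, 0.2393]
orientation: [0.0, 0.06, 0.998, 0.0]
ft_force: [0.1, -0.2, 0.3]
gripper_width: 1.004
gripper_force: 0.0
```

drive_tool(increments=[[1.8,-3.4,-1,1.1,1],[1.8,-3.4,-1,1.1,1],[1.8,-3.4,-1,1.1,1],[1.8,-3.4,-1,1.1,1],[0,0,0,0,1]])

```text
clock: 1.87
eef_pos: [0.6007, -0.0547, 0.1967]
orientation: [-0.001, 0.024, 1.0, -0.001]
ft_force: [-0.5, 0.4, -0.6]
gripper_width: 0.996
gripper_force: 0.0
```

drive_tool(increments=[[1.8,-2.6,-1,0.7,1],[1.8,-2.6,-1,0.7,1],[1.7,-2.6,-1,0.6,1],[0,0,-2,0,1],[0,0,-2,0,1]])

```text
clock: 2.28
eef_pos: [0.6539, -0.1291, 0.1292]
orientation: [0.001, 0.005, 1.0, -0.0]
ft_force: [0.4, 0.9, 0.1]
gripper_width: 0.997
gripper_force: 0.0
```

drive_tool(increments=[[0,0,-0.5,0,0.6],[0,0,0,0,0.6],[0,0,0,0,0.6]])

```text
clock: 2.53
eef_pos: [0.6528, -0.1269, 0.1247]
orientation: [0.0, 0.004, 1.0, -0.0]
ft_force: [0.2, 0.3, 0.5]
gripper_width: 0.802
gripper_force: 0.0
```

```bash
python3 - <<'E'
from h import *
print(env.read_state()['eef_pos'])
c=cam('side'); save('side1.png',cv2.resize(c['img'][90:290,30:330],None,fx=2.5,fy=2.5))
E
```

```text
[ 0.65281833 -0.12692666  0.1247192 ]
```

View pics/side1.png

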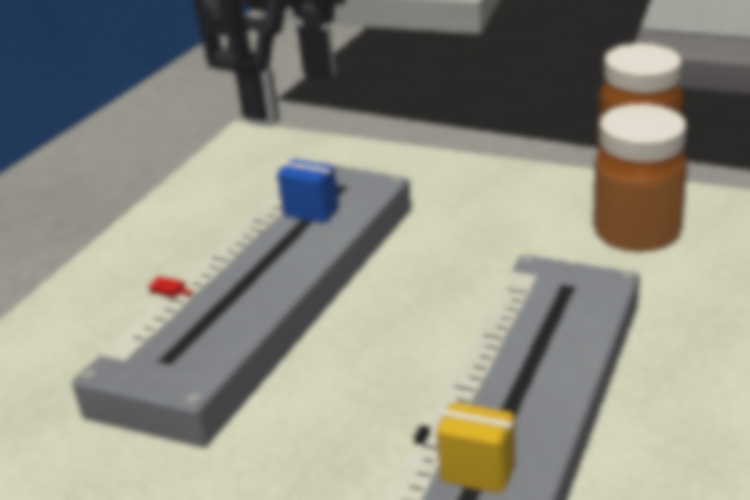

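The side view shows the open fingers at crop (258,95) and (318,50), directly above the blue knob at (308,190). Nothing has been disturbed. Next I'll centre in y and go down.

drive_tool(increments=[[0.1,-0.6,-2,0,0.6],[0,0,-2,0,0.6],[0,0,-2,0,0.6],[0,0,-1.5,0,0.6],[0,0,-0.3,0,0.6]])

```text
clock: 3.0
eef_pos: [0.6526, -0.1326, 0.0444]
orientation: [-0.001, 0.004, 1.0, 0.001]
ft_force: [-1.0, 0.1, -0.1]
gripper_width: 0.8
gripper_force: 0.0
```

drive_tool(increments=[[0,0,0,0,-0.1],[0,0,0,0,-0.1],[0,0,0,0,-0.1],[0,0,0,0,-0.1]])

```text
clock: 3.33
eef_pos: [0.6548, -0.1336, 0.048]
orientation: [0.001, 0.004, 1.0, -0.0]
ft_force: [-1.0, -0.3, -0.8]
gripper_width: 0.45
gripper_force: 0.0
```

```bash
python3 - <<'E'
from h import *
print(env.read_state()['eef_pos'])
c=cam('side'); save('side2.png',cv2.resize(c['img'][110:250,50:230],None,fx=4,fy=4))
E
```

```text
[ 0.65483991 -0.13362006  0.04800499]
```

View pics/side2.png

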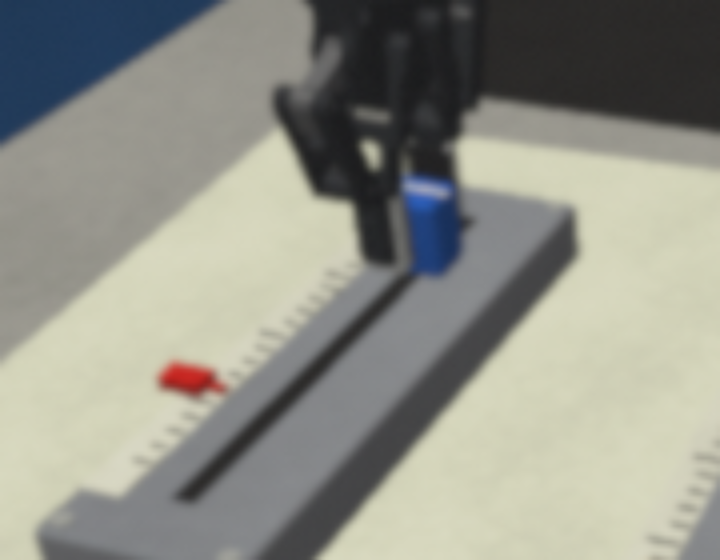

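The side view shows the fingers on both sides of the blue knob, the front one at crop (380,235) and the knob at (432,230). The tips are clear of the box top. Now I'll close and check.

drive_tool(increments=[[0,0,0,0,-0.4],[0,0,0,0,-0.5],[0,0,0,0,-0.6],[0,0,0,0,-0.6],[0,0,0,0,-0.6]])

```text
clock: 3.8
eef_pos: [0.6543, -0.1332, 0.0473]
orientation: [0.0, 0.004, 1.0, 0.0]
ft_force: [-2.2, 2.1, 6.0]
gripper_width: 0.269
gripper_force: 59.5
```

```bash
python3 - <<'E'
from h import *
s=env.read_state(); print(s['eef_pos'],s['ft_force'],s['gripper_width'],s['gripper_force'])
E
```

```text
[ 0.65425204 -0.1331939   0.04729058] [-2.19491329  2.06037936  5.95657572] 0.26860131035706575 59.46536064147949
```

Gripped at 60 N with a 23 mm opening, which fits the 24 mm knob. Now short, slow nudges of 10 mm with stops between them.

drive_tool(increments=[[0,0.2,0,0,-0.6],[0,0.2,0,0,-0.6],[0,0.2,0,0,-0.6],[0.01,0.2,0,0,-0.6],[0,0.2,0,0,-0.6]])

```text
clock: 4.22
eef_pos: [0.6544, -0.126, 0.0473]
orientation: [0.001, 0.004, 1.0, -0.002]
ft_force: [-1.6, -8.8, 3.9]
gripper_width: 0.27
gripper_force: 59.5
```

drive_tool(increments=[[0,0,0,0,-0.6],[0,0,0,0,-0.6],[0,0,0,0,-0.6],[0,0,0,0,-0.6],[0,0,0,0,-0.6]])

```text
clock: 4.63
eef_pos: [0.6544, -0.1256, 0.0473]
orientation: [0.001, 0.004, 1.0, -0.002]
ft_force: [-1.9, -7.5, 4.0]
gripper_width: 0.272
gripper_force: 59.6
```

```bash
python3 m.py crop2.png
```

```text
Traceback (most recent call last):
  File "m.py", line 3, in <module>
    c=cam('top'); o=measure(c)
                    ~~~~~~~^^^
  File "h.py", line 24, in measure
    k=max(cv2.findContours(m,0,2)[0],key=cv2.contourArea)
ValueError: max() iterable argument is empty
```

The arm lags about 2.4 mm against the friction, as expected, and the gripper hides the knob from the top camera. I'll go on using the TCP reading, since the grip is firm.

drive_tool(increments=[[0,0.2,0,0,-0.6],[0,0.2,0,0,-0.6],[0,0.2,0,0,-0.6],[0.01,0.2,0,0,-0.6],[0,0.2,0,0,-0.6]])

```text
clock: 5.1
eef_pos: [0.6545, -0.116, 0.0473]
orientation: [0.001, 0.004, 1.0, -0.002]
ft_force: [-1.7, -7.9, 3.8]
gripper_width: 0.266
gripper_force: 59.5
```

drive_tool(increments=[[0,0,0,0,-0.6],[0,0,0,0,-0.6],[0,0,0,0,-0.6],[0,0,0,0,-0.6],[0,0,0,0,-0.6]])

```text
clock: 5.52
eef_pos: [0.6545, -0.1156, 0.0473]
orientation: [0.001, 0.004, 1.0, -0.002]
ft_force: [-1.9, -7.3, 4.3]
gripper_width: 0.27
gripper_force: 59.6
```

drive_tool(increments=[[0,0.2,0,0,-0.6],[0,0.2,0,0,-0.6],[0,0.2,0,0,-0.6],[0.01,0.2,0,0,-0.6],[0,0.2,0,0,-0.6]])

```text
clock: 5.93
eef_pos: [0.6546, -0.106, 0.0473]
orientation: [0.001, 0.004, 1.0, -0.002]
ft_force: [-1.2, -8.2, 3.1]
gripper_width: 0.272
gripper_force: 59.5
```

drive_tool(increments=[[0,0,0,0,-0.6],[0,0,0,0,-0.6],[0,0,0,0,-0.6],[0,0,0,0,-0.6],[0,0,0,0,-0.6]])

```text
clock: 6.35
eef_pos: [0.6546, -0.1056, 0.0473]
orientation: [0.001, 0.004, 1.0, -0.002]
ft_force: [-1.8, -7.5, 3.5]
gripper_width: 0.273
gripper_force: 59.6
```

drive_tool(increments=[[0,0.2,0,0,-0.6],[0,0.2,0,0,-0.6],[0,0.2,0,0,-0.6],[0.01,0.2,0,0,-0.6],[0,0.2,0,0,-0.6]])

```text
clock: 6.77
eef_pos: [0.6548, -0.096, 0.0473]
orientation: [0.001, 0.004, 1.0, -0.002]
ft_force: [-2.4, -8.3, 4.1]
gripper_width: 0.271
gripper_force: 59.5
```

drive_tool(increments=[[0,0,0,0,-0.6],[0,0,0,0,-0.6],[0,0,0,0,-0.6],[0,0,0,0,-0.6],[0,0,0,0,-0.6]])

```text
clock: 7.18
eef_pos: [0.6548, -0.0956, 0.0473]
orientation: [0.001, 0.004, 1.0, -0.002]
ft_force: [-1.5, -6.7, 4.7]
gripper_width: 0.269
gripper_force: 59.6
```

drive_tool(increments=[[0,0.2,0,0,-0.6],[0,0.2,0,0,-0.6],[0,0.2,0,0,-0.6],[0.01,0.2,0,0,-0.6],[0,0.2,0,0,-0.6]])

```text
clock: 7.6
eef_pos: [0.6549, -0.0859, 0.0473]
orientation: [0.001, 0.004, 1.0, -0.002]
ft_force: [-1.5, -8.7, 4.4]
gripper_width: 0.272
gripper_force: 59.5
```

drive_tool(increments=[[0,0,0,0,-0.6],[0,0,0,0,-0.6],[0,0,0,0,-0.6],[0,0,0,0,-0.6],[0,0,0,0,-0.6]])

```text
clock: 8.02
eef_pos: [0.6549, -0.0856, 0.0473]
orientation: [0.001, 0.004, 1.0, -0.002]
ft_force: [-1.7, -7.1, 4.3]
gripper_width: 0.275
gripper_force: 59.6
```

```bash
python3 - <<'E'
from h import *
s=env.read_state(); print(s['eef_pos'],s['ft_force'],s['torque'])
c=cam('side'); save('side3.png',cv2.resize(c['img'][110:250,50:230],None,fx=4,fy=4))
E
```

```text
[ 0.65490801 -0.08555377  0.04732358] [-1.65231914 -7.06304843  4.30959831] [-0.92376096  0.26537489 -0.06158616]
```

View pics/side3.png

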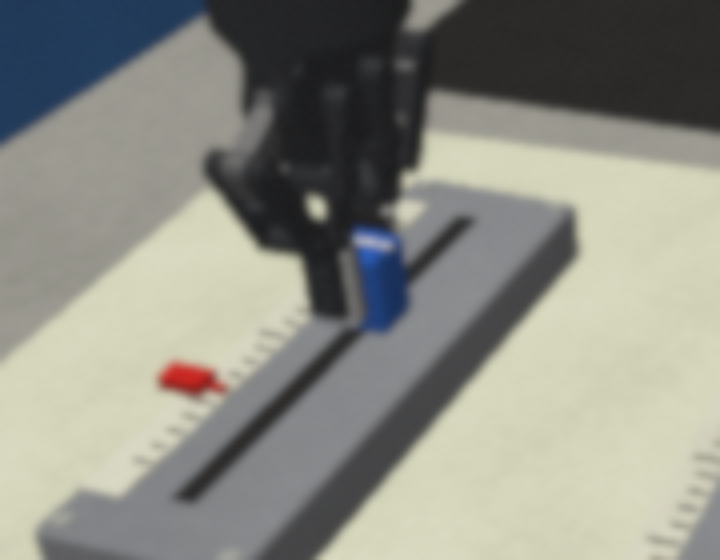

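The knob travels with the gripper, now at crop (380,280). The red clip at (190,380) is still ahead and the fingers are clear of it. Continuing to about 13 mm short of it.

drive_tool(increments=[[0,0.2,0,0,-0.6],[0,0.2,0,0,-0.6],[0,0.2,0,0,-0.6],[0.01,0.2,0,0,-0.6],[0,0.2,0,0,-0.6]])

```text
clock: 8.48
eef_pos: [0.655, -0.0759, 0.0473]
orientation: [0.001, 0.004, 1.0, -0.002]
ft_force: [-0.8, -9.5, 4.3]
gripper_width: 0.269
gripper_force: 59.5
```

drive_tool(increments=[[0,0,0,0,-0.6],[0,0,0,0,-0.6],[0,0,0,0,-0.6],[0,0,0,0,-0.6],[0,0,0,0,-0.6]])

```text
clock: 8.9
eef_pos: [0.655, -0.0755, 0.0473]
orientation: [0.001, 0.004, 1.0, -0.002]
ft_force: [-1.4, -7.2, 4.9]
gripper_width: 0.27
gripper_force: 59.6
```

drive_tool(increments=[[0,0.2,0,0,-0.6],[0,0.2,0,0,-0.6],[0,0.2,0,0,-0.6],[0.01,0.2,0,0,-0.6],[0,0.2,0,0,-0.6]])

```text
clock: 9.32
eef_pos: [0.6552, -0.0659, 0.0473]
orientation: [0.001, 0.004, 1.0, -0.002]
ft_force: [-2.3, -8.3, 3.4]
gripper_width: 0.268
gripper_force: 59.5
```

drive_tool(increments=[[0,0,0,0,-0.6],[0,0,0,0,-0.6],[0,0,0,0,-0.6],[0,0,0,0,-0.6],[0,0,0,0,-0.6]])

```text
clock: 9.73
eef_pos: [0.6552, -0.0655, 0.0473]
orientation: [0.001, 0.004, 1.0, -0.002]
ft_force: [-2.3, -6.8, 4.6]
gripper_width: 0.275
gripper_force: 59.6
```

drive_tool(increments=[[0,0.2,0,0,-0.6],[0,0.2,0,0,-0.6],[0,0.2,0,0,-0.6],[0.01,0.2,0,0,-0.6],[0,0.2,0,0,-0.6]])

```text
clock: 10.15
eef_pos: [0.6553, -0.0559, 0.0473]
orientation: [0.001, 0.004, 1.0, -0.002]
ft_force: [-1.4, -8.7, 4.8]
gripper_width: 0.273
gripper_force: 59.6
```

drive_tool(increments=[[0,0,0,0,-0.6],[0,0,0,0,-0.6],[0,0,0,0,-0.6],[0,0,0,0,-0.6],[0,0,0,0,-0.6]])

```text
clock: 10.57
eef_pos: [0.6553, -0.0555, 0.0473]
orientation: [0.001, 0.004, 1.0, -0.002]
ft_force: [-0.4, -6.9, 4.0]
gripper_width: 0.271
gripper_force: 59.6
```

drive_tool(increments=[[0,0.2,0,0,-0.6],[0,0.2,0,0,-0.6],[0,0.2,0,0,-0.6],[0.01,0.2,0,0,-0.6],[0,0.2,0,0,-0.6]])

```text
clock: 10.98
eef_pos: [0.6554, -0.0459, 0.0473]
orientation: [0.001, 0.004, 1.0, -0.002]
ft_force: [-1.6, -7.9, 3.9]
gripper_width: 0.273
gripper_force: 59.6
```

drive_tool(increments=[[0,0,0,0,-0.6],[0,0,0,0,-0.6],[0,0,0,0,-0.6],[0,0,0,0,-0.6],[0,0,0,0,-0.6]])

```text
clock: 11.4
eef_pos: [0.6554, -0.0455, 0.0473]
orientation: [0.001, 0.004, 1.0, -0.002]
ft_force: [-1.1, -7.4, 4.4]
gripper_width: 0.272
gripper_force: 59.6
```

drive_tool(increments=[[0,0.2,0,0,-0.6],[0,0.2,0,0,-0.6],[0,0.2,0,0,-0.6],[0.01,0.2,0,0,-0.6],[0,0.2,0,0,-0.6]])

```text
clock: 11.82
eef_pos: [0.6555, -0.0358, 0.0473]
orientation: [0.001, 0.004, 1.0, -0.002]
ft_force: [-1.9, -8.5, 3.7]
gripper_width: 0.273
gripper_force: 59.5
```

drive_tool(increments=[[0,0,0,0,-0.6],[0,0,0,0,-0.6],[0,0,0,0,-0.6],[0,0,0,0,-0.6],[0,0,0,0,-0.6]])

```text
clock: 12.23
eef_pos: [0.6555, -0.0355, 0.0473]
orientation: [0.001, 0.004, 1.0, -0.002]
ft_force: [-0.8, -6.5, 5.3]
gripper_width: 0.275
gripper_force: 59.6
```

drive_tool(increments=[[0,0.2,0,0,-0.6],[0,0.2,0,0,-0.6],[0.01,0.2,0,0,-0.6],[0,0.2,0,0,-0.6],[0,0,0,0,-0.6]])

```text
clock: 12.65
eef_pos: [0.6557, -0.0274, 0.0473]
orientation: [0.001, 0.004, 1.0, -0.002]
ft_force: [-1.0, -6.1, 3.8]
gripper_width: 0.272
gripper_force: 59.6
```

drive_tool(increments=[[0,0,0,0,-0.6],[0,0,0,0,-0.6],[0,-0.1,0,0,-0.6],[0,-0.1,0,0,-0.6],[0,0,0,0,-0.6]])

```text
clock: 13.07
eef_pos: [0.6556, -0.0276, 0.0473]
orientation: [0.001, 0.004, 1.0, -0.0]
ft_force: [-1.0, -0.8, 5.1]
gripper_width: 0.267
gripper_force: 59.8
```

drive_tool(increments=[[0,0,0,0,-0.2],[0,0,0,0,0.3],[0,0,0,0,0.6],[0,0,0,0,0.6],[0,0,0,0,0.6]])

```text
clock: 13.48
eef_pos: [0.6546, -0.0272, 0.0459]
orientation: [-0.0, 0.004, 1.0, 0.0]
ft_force: [-0.6, 0.5, -0.3]
gripper_width: 0.798
gripper_force: 0.0
```

drive_tool(increments=[[0,0,1,0,0.6],[0,0,2.5,0,0.6],[0,0,3,0,0.6],[0,0,3,0,0.6],[0,3,2,0,0.6]])

```text
clock: 13.9
eef_pos: [0.6566, -0.001, 0.1657]
orientation: [0.003, 0.006, 1.0, -0.001]
ft_force: [1.6, -0.3, -0.1]
gripper_width: 0.798
gripper_force: 0.0
```

drive_tool(increments=[[-1.5,3.8,0,0,0.6],[-1.5,3.8,0,0,0.6],[-1.5,3.8,0,0,0.6],[-1.5,3.8,0,0,0.6],[-1.5,3.8,0,0,0.6]])

```text
clock: 14.32
eef_pos: [0.5791, 0.1944, 0.1623]
orientation: [0.001, 0.004, 1.0, 0.0]
ft_force: [0.5, 0.8, -0.7]
gripper_width: 0.8
gripper_force: 0.0
```

```bash
python3 m.py crop3.png
```

```text
blue (((199.5, 101.0), (6.0, 9.0), 90.0), (195, 98, 10, 7))
red (((198.0, 82.0), (8.0, 4.0), 90.0), (196, 78, 5, 9))
thr 83.0 126.0
slot px 276 170 239 97 108
slot dir [0.0191283 0.999817 ] deg from y -1.096038 pt [ 0.65353215 -0.03154268]
blue ctr [ 0.64568153 -0.02776749  0.07      ] along -0.005619955467741629 0.01282832229877356 mid 0.0036243356390187912 across -0.014145398435110004 -0.0016760189074147191 depthpt [ 0.64555471 -0.02865034  0.0701277 ]
 foot [ 0.65360147 -0.02791901]
red ctr [ 0.69502091 -0.02158417  0.037     ] along 0.00641831702698715 0.015038599267809611 mid 0.010750300674558216 across 0.03265077072007342 0.049945142323897275 depthpt [ 0.69542085 -0.02169461  0.03695284]
 foot [ 0.65373778 -0.02079435]
```

View pics/crop3.png

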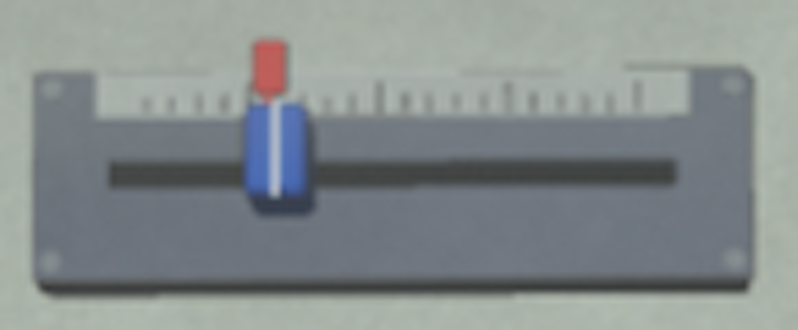

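The knob is a few mm short of the clip, with its line at crop (275,145) and the clip nose at (269,105). Next is a sub-pixel measurement.

```bash
cat > f.py <<'E'
from h import *
c=cam('top'); I=np.mean([c['img']]+[cam('top')['img'] for _ in range(3)],0)
# slot direction: edge fit of the box's lower edge & slot
g=I.max(2); pts=[]
for u in list(range(173,192))+list(range(212,270)):
    col=np.clip(126-g[94:110,u],0,None)-25; col=np.clip(col,0,None)
    pts.append([u,94+(col*np.arange(16)).sum()/col.sum()])
P=onplane(c,pts,.03)[:,:2]; l=cv2.fitLine(P.astype(np.float32),cv2.DIST_HUBER,0,1e-4,1e-4).ravel()
d=l[:2]*np.sign(l[1]); q=l[2:]; print('slot dir',d, 'rms mm',1e3*np.std((P-q)@[d[1],-d[0]]))
# white line: per-row centroid of red channel inside the knob (blue has little red)
L=[]
for v in range(91,104):
    r=I[v,195:206,0]; w=np.clip(r-np.median(r),0,None); k=int(np.argmax(w[2:-2]))+2; s=slice(k-2,k+3)
    if w[k]>25: L.append([195+(w[s]*np.arange(11)[s]).sum()/w[s].sum(),v])
L=np.array(L); print('line',np.round(L,2).tolist()); X=onplane(c,L,.07)[:,:2]; a=(X-q)@d; print('line along mm',1e3*np.median(a),1e3*a.std())
# clip: redness centroid
W=np.clip(I[74:88,190:208,0]-I[74:88,190:208,1]-15,0,None); 
R=[[190+(w*np.arange(18)).sum()/w.sum(),74+i] for i,w in enumerate(W) if w.sum()>150]
print('clip',np.round(R,2).tolist()); Y=onplane(c,R,.037)[:,:2]; b=(Y-q)@d; print('clip along mm',1e3*np.median(b),1e3*b.std())
print('REMAINING mm',1e3*(np.median(b)-np.median(a)))
E
python3 f.py
```

```text
slot dir [0.0114022 0.999935 ] rms mm 0.19471701039609415
line [[199.55, 91.0], [199.56, 92.0], [199.56, 93.0], [199.55, 94.0], [199.54, 95.0], [199.55, 96.0], [199.55, 97.0], [199.54, 98.0], [199.54, 99.0], [199.54, 100.0], [199.54, 101.0], [199.54, 102.0], [199.5, 103.0]]
line along mm 86.08453768523468 0.02008007627385678
clip [[198.53, 78.0], [198.51, 79.0], [198.49, 80.0], [198.49, 81.0], [198.49, 82.0], [198.48, 83.0], [198.48, 84.0], [198.49, 85.0], [198.52, 86.0]]
clip along mm 91.85679574859667 0.03821512647753555
REMAINING mm 5.772258063361985
```

Remaining travel is 5.8 mm. The measured knob y of −27.8 mm agrees with the TCP's −27.6. I'll go back, re-grip and finish in small nudges.

drive_tool(increments=[[1.5,-3.8,0,0,0.6],[1.5,-3.8,0,0,0.6],[1.5,-3.8,0,0,0.6],[1.5,-3.8,0,0,0.6],[1.5,-3.8,0,0,0.6]])

```text
clock: 14.98
eef_pos: [0.6556, -0.0013, 0.1617]
orientation: [0.0, 0.005, 1.0, -0.0]
ft_force: [0.8, 0.4, -0.7]
gripper_width: 0.803
gripper_force: 0.0
```

drive_tool(increments=[[0,-3,-1.5,0,0.6],[0,0,-1,0,0.6],[0,0,0,0,0.6],[0,0,0,0,0.6]])

```text
clock: 15.32
eef_pos: [0.6542, -0.0281, 0.1354]
orientation: [-0.001, 0.005, 1.0, 0.0]
ft_force: [-0.5, -0.3, 0.4]
gripper_width: 0.802
gripper_force: 0.0
```

drive_tool(increments=[[0.1,0,-2.5,0,0.6],[0,0,-2.5,0,0.6],[0,0,-2,0,0.6],[0,0,-1.5,0,0.6],[0,0,-0.3,0,0.2]])

```text
clock: 15.73
eef_pos: [0.6541, -0.026, 0.0457]
orientation: [-0.002, 0.003, 1.0, 0.0]
ft_force: [-0.1, -0.4, -0.4]
gripper_width: 0.675
gripper_force: 0.0
```

drive_tool(increments=[[0,0,0,0,-0.1],[0,0,0,0,-0.2],[0,0,0,0,-0.3],[0,0,0,0,-0.35],[0,0,0,0,-0.35]])

```text
clock: 16.15
eef_pos: [0.6567, -0.0274, 0.0496]
orientation: [0.001, 0.004, 1.0, -0.0]
ft_force: [-0.2, 0.4, -0.7]
gripper_width: 0.323
gripper_force: 0.0
```

Still centred at y = −27.4 mm. I'll close, then make two short nudges.

drive_tool(increments=[[0,0,0,0,-0.45],[0,0,0,0,-0.5],[0,0,0,0,-0.6],[0,0,0,0,-0.6],[0,0,0,0,-0.6]])

```text
clock: 16.57
eef_pos: [0.6566, -0.0275, 0.0495]
orientation: [0.001, 0.004, 1.0, -0.0]
ft_force: [-2.7, -0.1, 5.9]
gripper_width: 0.271
gripper_force: 58.9
```

drive_tool(increments=[[0,0.1,0,0,-0.6],[0,0.1,0,0,-0.6],[0,0.1,0,0,-0.6],[0,0.1,0,0,-0.6],[0,0,0,0,-0.6]])

```text
clock: 16.98
eef_pos: [0.6566, -0.0255, 0.0495]
orientation: [0.001, 0.004, 1.0, -0.002]
ft_force: [-2.7, -7.7, 5.7]
gripper_width: 0.271
gripper_force: 59.1
```

drive_tool(increments=[[0,0,0,0,-0.6],[0,0,0,0,-0.6],[0,0,0,0,-0.6],[0,0,0,0,-0.6],[0,0,0,0,-0.6]])

```text
clock: 17.4
eef_pos: [0.6566, -0.0255, 0.0495]
orientation: [0.001, 0.004, 1.0, -0.002]
ft_force: [-2.5, -6.8, 4.9]
gripper_width: 0.268
gripper_force: 59.1
```

drive_tool(increments=[[0,0.1,0,0,-0.6],[0,0.1,0,0,-0.6],[0,0,0,0,-0.6],[0,0,0,0,-0.6],[0,0,0,0,-0.6]])

```text
clock: 17.82
eef_pos: [0.6566, -0.0236, 0.0495]
orientation: [0.001, 0.004, 1.0, -0.002]
ft_force: [-2.0, -8.0, 5.5]
gripper_width: 0.267
gripper_force: 59.1
```

drive_tool(increments=[[0,0.08,0,0,-0.6],[0,0.07,0,0,-0.6],[0,0,0,0,-0.6],[0,0,0,0,-0.6],[0,0,0,0,-0.6]])

```text
clock: 18.23
eef_pos: [0.6566, -0.0221, 0.0495]
orientation: [0.001, 0.004, 1.0, -0.002]
ft_force: [-2.1, -7.5, 4.3]
gripper_width: 0.272
gripper_force: 59.1
```

The knob is at −22.1 mm against a target of about −21.9. Now I'll unload, release, retreat and measure.

drive_tool(increments=[[0,-0.1,0,0,-0.6],[0,-0.1,0,0,-0.6],[0,0,0,0,-0.6],[0,0,0,0,-0.6]])

```text
clock: 18.57
eef_pos: [0.6566, -0.0222, 0.0495]
orientation: [0.001, 0.004, 1.0, -0.0]
ft_force: [-1.2, -0.3, 5.1]
gripper_width: 0.27
gripper_force: 59.2
```

drive_tool(increments=[[0,0,0,0,-0.2],[0,0,0,0,0.3],[0,0,0,0,0.6],[0,0,0,0,0.6],[0,0,0,0,0.6]])

```text
clock: 18.98
eef_pos: [0.6557, -0.0217, 0.048]
orientation: [-0.0, 0.004, 1.0, 0.0]
ft_force: [0.4, -0.3, -0.1]
gripper_width: 0.795
gripper_force: 0.0
```

drive_tool(increments=[[0,0,1,0,0.6],[0,0,2.5,0,0.6],[0,0,3,0,0.6],[0,0,3,0,0.6],[0,3,2,0,0.6]])

```text
clock: 19.4
eef_pos: [0.6576, 0.0045, 0.1678]
orientation: [0.003, 0.006, 1.0, -0.001]
ft_force: [0.3, -0.6, 1.1]
gripper_width: 0.798
gripper_force: 0.0
```

drive_tool(increments=[[-1.5,3.8,0,0,0.6],[-1.5,3.8,0,0,0.6],[-1.5,3.8,0,0,0.6],[-1.5,3.8,0,0,0.6],[-1.5,3.8,0,0,0.6]])

```text
clock: 19.82
eef_pos: [0.5801, 0.1999, 0.1643]
orientation: [0.001, 0.004, 1.0, 0.0]
ft_force: [1.0, -0.6, -0.8]
gripper_width: 0.798
gripper_force: 0.0
```

```bash
python3 f.py; python3 - <<'E'
from h import *
c=cam('top'); save('fin.png',c['img'])
E
```

```text
slot dir [0.01160222 0.9999327 ] rms mm 0.19343575962762402
line [[196.72, 91.0], [196.81, 92.0], [196.82, 93.0], [196.81, 94.0], [196.81, 95.0], [196.82, 96.0], [196.81, 97.0], [196.81, 98.0], [196.81, 99.0], [196.81, 100.0], [196.81, 101.0], [196.81, 102.0], [196.8, 103.0]]
line along mm 91.67703325552854 0.06644695161819583
clip [[198.54, 78.0], [198.51, 79.0], [198.49, 80.0], [198.49, 81.0], [198.48, 82.0], [198.49, 83.0], [198.48, 84.0], [198.49, 85.0], [198.53, 86.0]]
clip along mm 91.86230960645298 0.04088751398881394
REMAINING mm 0.1852763509244404
```

View pics/fin.png

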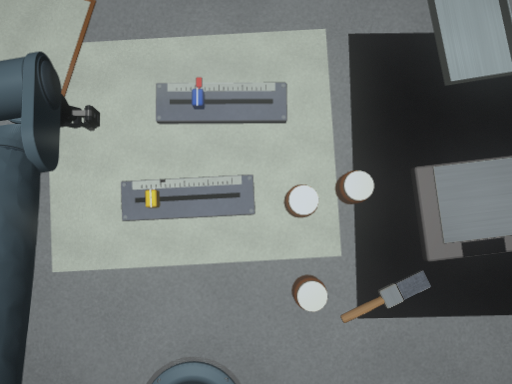

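The blue knob at (198,97) is level with the clip at (199,83), 0.2 mm short of it. The yellow knob at (152,198) and the jars are where they started, and the arm is clear of everything.

```bash
python3 -c "
from station import ticket; print(ticket.job_done())"
```

```text
the job is handed in; nothing more can be done
None
```

The blue knob is set level with the red clip, measured about 0.2 mm short and not past it. It was moved in 14 short, slow nudges with stops between them; the yellow slide and the jars were left undisturbed, and the job was handed in at about 20 s of the 48 s allowed.

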